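Fit the washer relay and hold the spin-test dial

TASK

Stand the loose plug-in relay upright in the empty relay socket of the washers' control box and push it fully home, square and flush like its neighbour, and let go of it. Then turn the spring-return test dial clockwise past its first and second clicks to the third (three pips, spin) and keep holding its handle there: it flies back if let go, so finish while still holding it, with the relay still seated. Leave the dial at rest until the relay is in, and leave the other things on the counter where they are.

Things in the scene. Friction and masses are not known exactly. Their poses are not given: they have to be found in the camera images.
- control_box: Grey steel box 190 (x) x 300 (y) x 70 mm, screwed to the counter, cover off. Origin: centre of underside; x away from its front edge, y to its left. On top: dial axis at x -20, y -85 mm; empty socket at 0, +25; a second socket with its relay fitted at 0, +100 (that relay 30 x 38 mm, its top 136 mm above the counter). A 14 mm high terminal strip lies along the far edge.
- socket (a point): Centre of the empty socket's mouth, 92 mm above the counter, with the box's axes. The hole is 24 (x) x 32 (y) mm, 16 mm deep, with a 2 mm chamfer. Its black block is 42 (x) x 48 (y) mm and rises 22 mm above the box's top; an 11 mm high, 14 mm wide terminal step adjoins it at +x and at -x.
- relay: Loose relay, 60 to 120 g, standing on its plug left or right of the box. Origin: centre of its underside. Black plug 22 (x) x 30 (y) x 14 mm high, above it a clear case with black flange, 30 (x) x 38 (y) x 44 mm (58 mm in all). Fits the socket either way round, its x along the socket's x. Fully home the case rests on the block, origin 14 mm below the mouth; a light push (under 10 N) is enough.
- handle: The dial's black handle, turning with the dial. Origin: on the dial's axis, 73 mm above the counter; z up, x along the handle to its pointer end. An upright bar 14 mm wide (y), from x -18 to +46 mm, underside 14 and top 44 mm above the origin, on a hub of 16 mm radius. Its x points 37.5 degrees left of the box's x at rest, 37.5 degrees right of it at the third click.
- dial (a joint): Dial angle in rad about the vertical through the handle's origin: 0 at rest, grows clockwise seen from above. Clicks at 0.436, 0.873 and 1.309 (one, two and three pips on the plate); hard stop at 1.339. The return spring gives 0.09 N m at rest and 0.17 N m at the third click, the clicks add or take up to 0.05 N m; let go anywhere, it returns to 0.
- capacitor: Bystander: an upright aluminium motor capacitor can, 45 mm diameter, 100 mm high, standing on the opposite side of the box to the relay. Origin: centre of its underside.
- screwdriver: Bystander: a 200 mm screwdriver lying between the robot and the control box.
- detergent: Bystander: a white detergent bottle, 80 mm diameter, 210 mm high, standing at the far left. Origin: centre of its underside.
Things that resemble listed ones, but are neither listed nor needed, are in the scene too. Several things look just like the relay: the one meant starts nearest to the robot's base.

How it is judged:
On the way, in this order (a step that is already met when the one before it is completed fails the run):
1. the relay is fully home in the empty socket, square and let go, with the dial still at rest (z of relay in the frame of socket below -0.012 m and horizontal distance between relay and socket below 0.003 m and angle between the x axis of relay and the x axis of control_box, either way round below 0.12 rad and angle between relay's own z axis and vertical below 0.06 rad and contact force between the fingers and relay below 0.3 N and value of joint dial below 0.2 rad), for 0.2 s.
2. the dial is at its third click (value of joint dial above 1.2 rad and z of relay in the frame of socket below -0.012 m), for 0.2 s.
At the end, for the whole second after the job is handed in: The robot holds the dial's handle (contact over 1 N) steady at the third click (over 1.2 rad), and the relay sits in the socket within 3 mm of its centre, its plug at least 12 of 14 mm deep, square within 0.12 rad, upright within 0.06 rad, at rest and not gripped (all of step 2 and velocity of joint dial between -0.1 and 0.1 rad/s and contact force between any of the fingers, the arm and handle above 1 N and horizontal distance between relay and socket below 0.003 m and angle between the x axis of relay and the x axis of control_box, either way round below 0.12 rad and angle between relay's own z axis and vertical below 0.06 rad and contact force between the fingers and relay below 0.3 N and linear speed of relay below 0.02 m/s); the arm keeps its last pose, push and grip.
It fails at once if the dial is turned before the relay is in (value of joint dial above 0.35 rad and z of relay in the frame of socket above -0.009 m).
It fails at once if a bystander is moved more than 30 mm (distance of any of capacitor, screwdriver, detergent from where it was at the start of the episode above 0.03 m).
It also fails if it takes over 61 s, if anything falls off the work surface, if the arm or the gripper's body presses on something with over 40 N, if the wrist force passes 120 N, or if a joint passes its speed limit or range.

ROBOT

A 6-joint arm with a two-finger parallel gripper is mounted at the origin on the work surface. World frame = base frame: x ahead of the robot, y to its left, z up, the work surface at z = 0. Lengths are in m, angles in rad, forces in N, time in s.
With the tool pointing down it reaches from about 0.35 to 0.975 m from the base axis. Payload 17.4 kg.
Tool frame: the origin (TCP) lies on the centre line of the jaws, within the pads' length; the fingertips stand 22 mm ahead of it and the grasp point (between the pads) lies 3 mm ahead of it; z points along the fingers, y is the line along which they close (so a half turn about z gives the same grasp; the last joint's range is limited). The gripper opens to 85 mm and grips with 20 to 120 N. Pads are 22 mm wide; open, the fingers measure 114 mm over their backs; the gripper's body (76 mm by 85 mm) begins 54 mm behind the grasp point. The pads swing forward as they close: fully open they stand 13 mm farther back than shut.
Start: joints at [1.132, 0.116, 1.442, -0, 1.584, -0.038], TCP at [0.263, 0.622, 0.253] pointing down, gripper open.
Joint ranges: [-2.83, 2.83], [-0.83, 2.19], [0.07, 2.5], [-1.14, 4.28], [0.01, 3], [-2.97, 2.97]. Speed limits (rad/s): [1.89, 1.89, 2.22, 3.14, 3.14, 3.14].

INTERFACE

Orientations are given as a unit quaternion [w, x, y, z].
In Python, from station import * gives the robot as it stands. The module is installed in compiled form; this text tells all that it offers.
- The arm moves only by the shell command python3 -m inch 'ROWS' [OPENING] [FORCE]. ROWS is JSON, a list of rows, each a list of 6 numbers: the shift along the tool's x, y, z in cm, then the turn, a rotation vector about the tool's x, y, z in degrees. In form: [[dx, dy, dz, ax, ay, az], ...]. A call has 1 to 8 rows; each row shifts and turns the commanded pose from where the row before left it, along the tool's axes as they then stand; what a row does not reach is not made up. A row lasts 1/10 s, in which the tool goes at most 50 mm and 8.59 degrees, less where a joint would pass 70% of its speed; a pose out of reach is approached as far as the arm can. A call is refused whole if a number of a shift passes 5 or a number of a turn 8.59, either way. A call with a gripper value outside its range is refused whole. OPENING is the opening, from 0 (shut) to 1 (fully open), set as the call begins (- or left out, the last holds). The fingers move at their own pace and stop on an object; FORCE is the grip in N (left out, the last holds). Time passes only in rows, so rows that do not move let the fingers close. It gives the time, the measured TCP pose, the force, the opening and the grip force at its end, in the units of the state.
- sense(): the state, without advancing time (a new reading comes with each control period).
- snapshot(name): name is "scene" or "side" or "wrist"; returns (picture, depth): 420x560x3 uint8, blue, green, red; 420x560 float32, m along the optical axis (not along the pixel's ray), 0 where there is no reading.
- camera_info(name): a dict with "vfov" (degrees; the focal length in pixels is half the picture's height over the tangent of half this angle, whatever the lens; pixels are square), "cx", "cy" (the principal point, pixels), "xyz" and "orientation" of the camera in the world. Camera axes: x right, y up, looking along -z (the intrinsics and any distortion apply to the point x, -y, -z); pixel columns grow to the right and rows downward; lengths in m; the calibration is good to about 2 mm. A picture is of the moment at which its call begins: read the wrist's pose just before it. camera_info takes no time and is no camera call; for the wrist camera it gives the pose at the moment of the call.
- sign_off(): hands the job in; it is judged then, once.
The state is a dict: "time_s": time; "joints": joint angles; "qvel": joint speeds; "effort": joint torques, N m; "ee_pos": TCP position; "eef_rot": TCP orientation; "wrist_force": force on the tool from outside, world axes, zero at the start; "moment": the same for the moment, N m; "width": finger opening in m; "grasp_force": force on a finger pad.
Only numpy, scipy, OpenCV 4.12 (cv2) and the standard library are available. Lean on these libraries where they do the work, as an engineer would, in place of code of your own. Each camera call takes 0.05 s, during which the arm holds its last target. There are 200 camera calls.

## Working session

There is one attempt and no reset: what is moved stays moved. The work goes in short steps, Python scripts to look and compute and a shell command to move; the robot and the scene stay as the last step left them, time stands still between calls to the robot, and variables do not carry over. Pictures are saved under pics/ and viewed, at most 10 in all, crops included, and the job is handed in when it is done.

```bash
mkdir -p pics; cat > h.py <<'E'
from station import *
import numpy as np, cv2, json
from scipy.spatial.transform import Rotation as R
def rot(q): return R.from_quat([q[1],q[2],q[3],q[0]])
def cam(name):
    i=camera_info(name); return i
def ray(i,u,v,H=420):
    f=H/2/np.tan(np.radians(i['vfov'])/2)
    K=np.array([[f,0,i['cx']],[0,f,i['cy']],[0,0,1]])
    p=np.array([(u-i['cx'])/f,(v-i['cy'])/f])
    return np.array(i['xyz']), rot(i['orientation']).as_matrix()@np.array([p[0],-p[1],-1.0])
def onz(i,u,v,z):
    o,d=ray(i,u,v); return o+d*(z-o[2])/d[2]
def pts(i,depth):
    f=210/np.tan(np.radians(i['vfov'])/2)
    v,u=np.mgrid[:420,:560]
    P=np.stack([(u-i['cx'])/f*depth,-(v-i['cy'])/f*depth,-depth],-1)
    return P@rot(i['orientation']).as_matrix().T+np.array(i['xyz'])
def proj(i,P):
    f=210/np.tan(np.radians(i['vfov'])/2)
    c=(np.asarray(P,float)-i['xyz'])@rot(i['orientation']).as_matrix()
    return np.stack([i['cx']-f*c[...,0]/c[...,2],i['cy']+f*c[...,1]/c[...,2]],-1)
E
python3 - <<'E'
from h import *
for n in ("scene","side","wrist"):
    i=camera_info(n); p,d=snapshot(n); cv2.imwrite(f"pics/{n}0.png",p); np.savez(f"{n}0.npz",p=p,d=d,i=json.dumps({k:(np.asarray(v).tolist()) for k,v in i.items()})); print(n,i)
print(sense())
E
```

```text
scene {'vfov': 44.43718042710842, 'cx': 278.87582173504904, 'cy': 217.61147348088303, 'xyz': array([ 1.16835589, -0.38483598,  0.93461167]), 'orientation': array([0.82692197, 0.32441899, 0.1784724 , 0.42320205])}
side {'vfov': 55.34838313541336, 'cx': 277.1732829518249, 'cy': 207.22048008961946, 'xyz': array([ 0.05123227, -0.52388399,  0.56328894]), 'orientation': array([ 0.8276433 ,  0.45289923, -0.1662984 , -0.28676418])}
wrist {'vfov': 63.59857614913174, 'cx': 282.5989490335582, 'cy': 210.62189739163858, 'xyz': array([0.20069798, 0.64742974, 0.37340711]), 'orientation': array([ 0.82574341, -0.11251949, -0.07403547,  0.54772798])}
{'time_s': 0.15, 'joints': array([ 1.13217449e+00,  1.16384791e-01,  1.44212516e+00, -1.37896288e-05,
        1.58400525e+00, -3.78074593e-02]), 'qvel': array([ 0.00022595, -0.00107549, -0.00040611,  0.00038376, -0.00197381,
        0.00056447]), 'effort': array([-2.15697190e-05, -7.32504845e+01, -6.32849693e+01, -4.09681343e-05,
        5.00932263e-03,  3.32444063e-05]), 'ee_pos': array([0.2633244 , 0.62137676, 0.25271741]), 'eef_rot': array([-1.02145684e-04,  1.99068454e-01,  9.79985478e-01, -4.49871997e-04]), 'wrist_force': array([0.36649927, 0.56654722, 0.5902569 ]), 'moment': array([-0.03221755, -0.00308599, -0.03909434]), 'grasp_force': 0.0, 'width': 0.08542933105128761}
```

View pics/scene0.png

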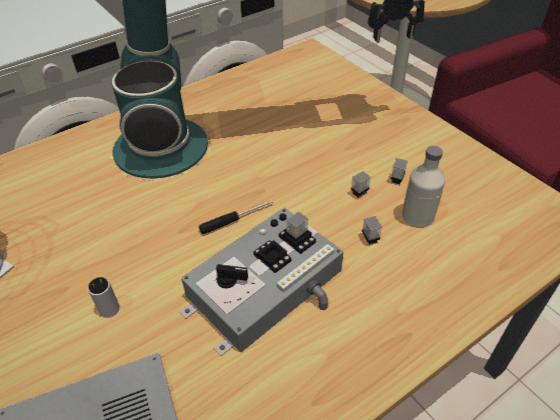

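View pics/side0.png

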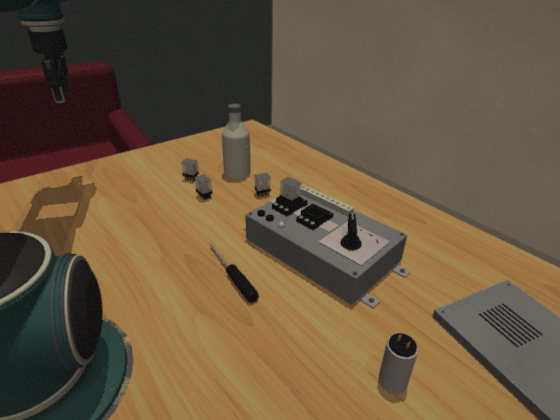

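Scene: the relay lookalikes are at (361,184), (399,170) and (372,229); the fitted relay is at (298,224), the box's empty socket is near (271,255) and the dial handle near (232,272). The side view shows the same three relays at (204,187), (190,169) and (262,184).

```bash
cat >> h.py <<'E'
def load(n):
    z=np.load(n); i=json.loads(str(z['i'])); return z['p'],z['d'],i
def save(n,tag):
    i=camera_info(n); p,d=snapshot(n); np.savez(f"{tag}.npz",p=p,d=d,i=json.dumps({k:(np.asarray(v).tolist()) for k,v in i.items()})); return p,d,i
def blobs(P,lo,hi,mask=None,amin=15):
    m=(P[...,2]>lo)&(P[...,2]<hi)
    if mask is not None: m&=mask
    n,l,s,c=cv2.connectedComponentsWithStats(m.astype(np.uint8))
    for k in range(1,n):
        if s[k,4]>=amin:
            q=P[l==k][:,:2]; r=cv2.minAreaRect((q*1000).astype(np.float32))
            print(c[k].round(),s[k,4],'med',np.median(q,0).round(4),'rect mm',np.round(r[0],1),np.round(r[1],1),round(r[2],1))
E
python3 - <<'E'
from h import *
for n in("scene0","side0"):
    p,d,i=load(n+".npz"); P=pts(i,d); P[d==0]=9
    ok=(P[...,0]>.2)&(P[...,0]<1.1)&(abs(P[...,1])<.8)
    print(n,'table z',np.median(P[300:310,100:110 if n=="side0" else 150,2]))
    for lo,hi in((.05,.066),(.066,.08),(.085,.105),(.125,.145)):
        print(lo,hi); blobs(P,lo,hi,ok)
E
```

```text
scene0 table z 0.0014768535702944785
0.05 0.066
[399. 164.] 140 med [0.5095 0.4407] rect mm [508.3 443.2] [30.2 47. ] 31.4
[361. 178.] 158 med [0.4891 0.3266] rect mm [488.  329.3] [32.2 43.1] 3.8
[419. 208.] 160 med [0.6589 0.3605] rect mm [649.6 371.4] [79.5 37.2] 35.1
[372. 224.] 195 med [0.6234 0.2433] rect mm [620.6 244.8] [31.6 43.3] 73.6
[269. 300.] 733 med [ 0.6725 -0.0788] rect mm [653.3 -64.9] [351.6 159.2] 65.6
[104. 299.] 119 med [ 0.4571 -0.3439] rect mm [ 449.8 -341.9] [44.6 25.9] 87.8
0.066 0.08
[420. 204.] 152 med [0.6596 0.3598] rect mm [651.6 372.3] [80.  35.5] 41.0
[255. 274.] 7543 med [ 0.6015 -0.0668] rect mm [581.1 -31.8] [191.8 301.8] 7.9
[271. 253.] 79 med [ 0.5703 -0.0037] rect mm [571.4  -3.8] [17.7 28.7] 4.3
[102. 295.] 99 med [ 0.457  -0.3432] rect mm [ 451.9 -343.6] [44.  22.3] 81.4
0.085 0.105
[422. 197.] 219 med [0.6569 0.3593] rect mm [649.9 374.7] [80.9 41.8] 40.6
[296. 237.] 228 med [0.5811 0.0523] rect mm [568.   66.8] [44.4 48.9] 5.7
[271. 252.] 305 med [ 0.5781 -0.0076] rect mm [578.1  -7. ] [44.9 50.5] 7.1
[322. 250.] 16 med [0.6337 0.0843] rect 
[... 1409 characters left out ...]
ed [ 5.896e-01 -3.000e-04] rect mm [588.8  -1. ] [ 9.2 22.7] 17.4
[399. 360.] 209 med [ 0.4213 -0.3519] rect mm [ 426.8 -347.3] [21.5 44.2] 20.3
0.085 0.105
[236. 148.] 179 med [0.6189 0.3584] rect mm [623.4 372. ] [37.2 78.7] 48.2
[290. 200.] 227 med [0.5567 0.0501] rect mm [568.8  65.1] [42.9 49. ] 8.9
[315. 212.] 251 med [ 0.5799 -0.0107] rect mm [579.4  -9. ] [45.1 49.7] 9.2
[351. 237.] 128 med [ 0.565  -0.1279] rect mm [ 583.3 -114.3] [60.8 30. ] 34.0
[403. 345.] 533 med [ 0.437  -0.3434] rect mm [ 438.4 -343.2] [39.9 41. ] 57.5
0.125 0.145
[236. 134.] 228 med [0.6212 0.3626] rect mm [630.3 373. ] [45.  77.9] 61.3
[290. 184.] 189 med [0.5655 0.0609] rect mm [569.9  65. ] [31.6 39.6] 6.8
```

Candidate relays, measured in both views:

| Pixel | Position (m) | Distance from base (m) |
|---|---|---|
| (361,184) | (.489,.328) | .589 |
| (372,229) | (.623,.244) | .669 |
| (399,170) | (.509,.442) | .674 |
| (298,224) | fitted in the box | not a candidate |

I choose (361,184) as the nearest. The box centre is (.5815,-.033) at yaw 7.9°, and its socket and fitted relay lie where they should. First I turn the tool about 64° to line up with the relay.

```bash
cat >> h.py <<'E'
def go(x,y,z,yaw):
    "remaining shift (cm, tool axes) and turn (deg) to reach TCP xyz with tool y at yaw deg (mod 180), pointing down"
    s=sense(); M=rot(s['eef_rot']).as_matrix()
    a=np.radians(yaw); Y=np.array([np.cos(a),np.sin(a),0])
    if Y@M[:,1]<0: Y=-Y
    Z=np.array([0,0,-1.]); T=np.stack([np.cross(Y,Z),Y,Z],1)
    print('t',s['time_s'],'pos',s['ee_pos'].round(4),'shift cm',(M.T@(np.array([x,y,z])-s['ee_pos'])*100).round(2),'turn deg',np.degrees(R.from_matrix(M.T@T).as_rotvec()).round(2),'F',s['wrist_force'].round(1),'w',round(s['width'],4),'g',round(s['grasp_force'],1))
E
python3 -m inch '[[0,0,0,0,0,8],[0,0,0,0,0,8],[0,0,0,0,0,8],[0,0,0,0,0,8],[0,0,0,0,0,8],[0,0,0,0,0,8],[0,0,0,0,0,8],[0,0,0,0,0,8]]'
python3 -c "
from h import *
go(.489,.3285,.2,3)"
```

```text
time_s: 0.95
ee_pos: [0.2633, 0.6215, 0.253]
eef_rot: [0.0, 0.69, 0.724, -0.0]
wrist_force: [0.6, -0.5, -0.8]
width: 0.0853
grasp_force: 0.0
t 0.95 pos [0.2633 0.6215 0.253 ] shift cm [-30.33  21.16   5.31] turn deg [-0.01  0.03 -0.29] F [ 0.6 -0.5 -0.8] w 0.0853 g 0.0
```

```bash
python3 -m inch '[[-3.8,2.65,0,0,0,0],[-3.8,2.65,0,0,0,0],[-3.8,2.65,0,0,0,0],[-3.8,2.65,0,0,0,0],[-3.8,2.65,0,0,0,0],[-3.8,2.65,0,0,0,0],[-3.8,2.65,2.5,0,0,0],[-3.7,2.6,2.5,0,0,0]]' >/dev/null
python3 -m inch '[[0,0,0,0,0,0],[0,0,0,0,0,0],[0,0,0,0,0,0]]' >/dev/null
python3 - <<'E'
from h import *
p,d,i=save("wrist","w1"); cv2.imwrite("pics/w1.png",p)
go(.489,.3285,.2,3)
P=pts(i,d);P[d==0]=9
blobs(P,.048,.068)
print(proj(i,[.489,.3285,.058]))
E
```

```text
t 2.1 pos [0.4879 0.3341 0.2062] shift cm [-0.57  0.08  0.62] turn deg [ 0.05 -0.04  0.1 ] F [ 0.8 -0.3 -0.4] w 0.0854 g 0.0
[319.  55.] 2331 med [0.5084 0.4456] rect mm [508.8 445.5] [30.3 37.9] 31.0
[435. 132.] 966 med [0.6001 0.3969] rect mm [609.8 395.3] [76.7 28.5] 84.8
[283. 204.] 1682 med [0.4881 0.3321] rect mm [488.2 331. ] [29.8 38. ] 2.8
[447. 296.] 95 med [0.6391 0.2558] rect mm [639.1 255.6] [ 5.6 14.8] 48.7
[283.73544288 208.50627878]
```

View pics/w1.png

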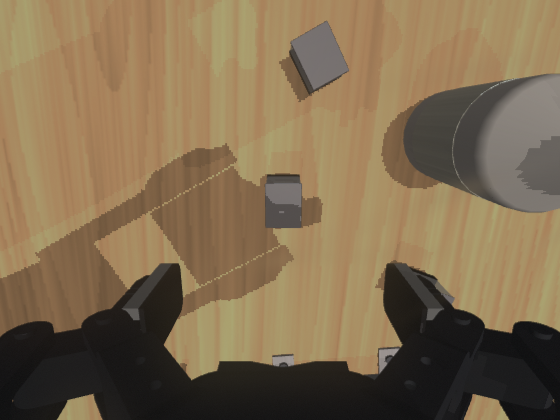

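The wrist crop shows the chosen relay standing alone at (283,204), yaw 2.8°, top 30x38 mm. The nearest lookalike is at (319,55). I descend to grasp it.

```bash
python3 -m inch '[[-0.4,0.03,3,0,0,0],[0,0,3,0,0,0],[0,0,3,0,0,0],[0,0,3,0,0,0],[0,0,2.5,0,0,0],[0,0,1.5,0,0,0],[0,0,0,0,0,0],[0,0,0,0,0,0]]' >/dev/null
python3 -c "
from h import *
go(.4882,.330,.042,3)"
```

```text
t 2.9 pos [0.489  0.3299 0.0466] shift cm [ 0.02 -0.08  0.46] turn deg [ 0.06 -0.03  0.08] F [-0.5 -0.1 -0.4] w 0.0853 g 0.0
```

```bash
python3 -m inch '[[0,-0.05,0.5,0,0,0],[0,0,0,0,0,0],[0,0,0,0,0,0],[0,0,0,0,0,0],[0,0,0,0,0,0],[0,0,0,0,0,0],[0,0,0,0,0,0],[0,0,0,0,0,0]]' 0 35
python3 -m inch '[[0,0,0,0,0,0],[0,0,-1,0,0,0],[0,0,-4,0,0,0],[0,0,-5,0,0,0],[0,0,-5,0,0,0],[0,0,0,0,0,0],[0,0,0,0,0,0]]'
python3 -c "
from h import *
go(.578,-.0078,.2,7.9)"
```

```text
time_s: 3.7
ee_pos: [0.4885, 0.3292, 0.0409]
eef_rot: [0.0, 0.688, 0.726, 0.0]
wrist_force: [-1.2, -1.1, 5.7]
width: 0.0299
grasp_force: 35.6
time_s: 4.4
ee_pos: [0.4886, 0.3293, 0.192]
eef_rot: [0.0, 0.688, 0.726, 0.001]
wrist_force: [0.0, -0.0, -1.0]
width: 0.0291
grasp_force: 35.0
t 4.4 pos [0.4886 0.3293 0.192 ] shift cm [-34.13   7.15  -0.83] turn deg [ 0.13 -0.06 -4.86] F [ 0. -0. -1.] w 0.0291 g 35.0
```

```bash
python3 -m inch '[[-4.3,0.9,0,0,0,0],[-4.3,0.9,0,0,0,0],[-4.3,0.9,0,0,0,0],[-4.3,0.9,0,0,0,0],[-4.3,0.9,0,0,0,0],[-4.3,0.9,0,0,0,0],[-4.2,0.9,0,0,0,0],[-4.1,0.85,0,0,0,0]]' >/dev/null
python3 -m inch '[[0,0,-0.5,0,0,-4.8],[0,0,0,0,0,0],[0,0,0,0,0,0],[0,0,0,0,0,0]]' >/dev/null
python3 - <<'E'
from h import *
go(.578,-.0078,.2,7.9)
for n in("wrist","scene","side"):
    p,d,i=save(n,n[:2]+"2"); cv2.imwrite(f"pics/{n}2.png",p)
    P=pts(i,d);P[d==0]=9
    ok=(abs(P[...,0]-.578)<.12)&(abs(P[...,1]+.008)<.13)
    print(n)
    for lo,hi in((.087,.097),(.14,.156),(.158,.17),(.17,.205),(.207,.23)): print(lo,hi);blobs(P,lo,hi,ok,40)
    print('socket px',proj(i,[[.578,-.0078,.092],[.578,-.0078,.16]]))
a=cv2.imread('pics/scene2.png')[130:300,190:400];b=cv2.imread('pics/side2.png')[80:250,220:430]
c=cv2.imread('pics/wrist2.png')
m=np.hstack([cv2.resize(a,(392,317)),cv2.resize(b,(392,317))]); 
cv2.imwrite('pics/m2.png',np.vstack([m,cv2.resize(c[150:],(784,274*1)) if 0 else cv2.copyMakeBorder(cv2.resize(c,(373,280)),0,0,0,411,0)]))
E
```

```text
t 5.6 pos [ 0.5774 -0.0069  0.1947] shift cm [-0.1   0.04 -0.53] turn deg [-0.05 -0.01 -0.1 ] F [-0.1  1.  -0.7] w 0.0298 g 35.0
wrist
0.087 0.097
[282. 111.] 809 med [0.5622 0.0611] rect mm [568.1  68.1] [42.1 48.1] 7.8
[284. 198.] 1575 med [0.5752 0.0096] rect mm [576.7   3.9] [42.  28.2] 7.6
0.14 0.156
0.158 0.17
[267. 223.] 40 med [0.5673 0.0127] rect mm [566.8  12.6] [15.   0.8] 6.3
[300. 223.] 43 med [0.5815 0.0146] rect mm [581.9  14.7] [13.6  0.7] 8.3
0.17 0.205
[283. 252.] 3647 med [0.5743 0.0121] rect mm [575.1   6.6] [57.2 15.5] 7.9
0.207 0.23
[285. 315.] 17666 med [ 0.577  -0.0007] rect mm [576.6  -4.9] [99.9 39. ] 8.3
[136. 364.] 363 med [ 0.5338 -0.0194] rect mm [534.5 -17.6] [13.3  7.5] 65.9
socket px [[284.01780441 219.52561065]
 [284.53608334 259.5204277 ]]
scene
0.087 0.097
[296. 237.] 155 med [0.5822 0.0525] rect mm [568.6  66.8] [44.5 49.7] 7.1
[271. 252.] 275 med [ 0.5784 -0.0073] rect mm [577.8  -6.7] [45.2 49.7] 9.2
[230. 278.] 87 med [ 0.5852 -0.1175] rect mm [ 589.2 -113.5] [61.8 11.2] 49.5
0.14 0.156
0.158 0.17
0.17 0.205
[268. 226.] 232 med [ 0.5912 -0.021 ] rect mm [584.1 -13.4] [48.8 33.8] 49.5
0.207 0.23
[267. 212.] 310 med [ 0.5799 -0.0156] rect mm [577.1 -11.1] [97.4 30.7] 7.0
socket px [[271.16719548 251.4358172 ]
 [270.11367428 230.00792224]]
side
0.087 0.097
[290. 201.] 144 med [0.5567 0.0496] rect mm [568.9  64.9] [42.4 49.6] 9.7
[315. 212.] 213 med [ 0.5794 -0.0103] rect mm [579.8  -8.9] [45.9 49.5] 8.0
0.14 0.156
0.158 0.17
[317. 184.] 70 med [ 0.5684 -0.0182] rect mm [576.8  -9.1] [28.8 36.9] 10.1
0.17 0.205
[318. 175.] 319 med [ 0.5653 -0.023 ] rect mm [568.5 -17.1] [30.6 46.3] 44.3
0.207 0.23
[320. 160.] 342 med [ 0.5805 -0.0175] rect mm [578.   -9.4] [97.9 37. ] 14.5
socket px [[314.3808205  210.9334767 ]
 [316.50627445 183.53952544]]
```

View pics/m2.png

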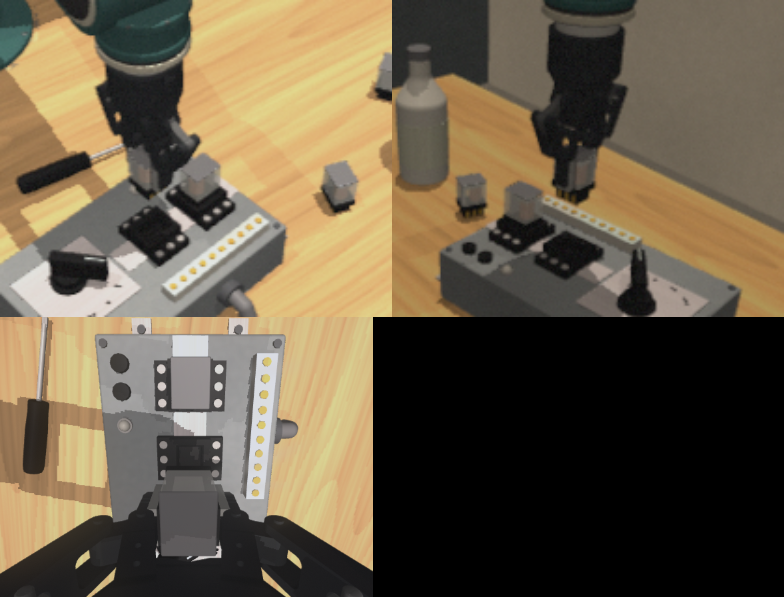

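Mosaic: in the scene view (left) and side view (right), the relay hangs upright in the jaws above and just left of the empty socket. In the wrist view its top is at about (188,515) of the mosaic. Next I measure the relay against the socket within the same views.

```bash
python3 - <<'E'
from h import *
for n in("wr2","sc2","si2"):
    p,d,i=load(n+".npz"); P=pts(i,d);P[d==0]=9
    br=p.max(2)
    ok=(abs(P[...,0]-.578)<.06)&(abs(P[...,1]+.008)<.06)
    print(n); blobs(P,.2075,.217,ok&(br>70),30)
    # lower side faces / bottom of plug
    blobs(P,.1535,.165,ok,20)
    m=ok&(P[...,2]>.15)&(P[...,2]<.2)
    if n=="wr2":
        fit=(abs(P[...,2]-.136)<.006)&(P[...,1]>.03)
        blobs(np.where(fit[...,None],P,9),.13,.142,None,40)
        t=ok&(P[...,2]>.2)&(P[...,2]<.22)&(br>70); print('top z',np.median(P[t][:,2]))
        s=P[(P[...,2]>.18)&(P[...,2]<.205)&ok&(br>70)]
    hole=(P[...,2]>.066)&(P[...,2]<.083)&(abs(P[...,0]-.578)<.02)&(abs(P[...,1]+.008)<.02)
    blobs(np.where(hole[...,None],P,9),.07,.085,None,10)
E
```

```text
wr2
[283. 308.] 8536 med [ 0.5765 -0.0029] rect mm [577.7  -4.8] [31.9 39. ] 8.1
[230. 289.] 124 med [0.5577 0.0008] rect mm [557.3  -0.6] [4.8 5.1] 18.6
[335. 289.] 127 med [0.5933 0.006 ] rect mm [593.8   4.6] [5.6 4.6] 77.0
[286.  98.] 4655 med [0.568  0.0689] rect mm [568.   68.1] [30.1 38.1] 7.5
top z 0.21180574250050924
[285. 208.] 948 med [ 0.5779 -0.0042] rect mm [577.9  -4.3] [24.2 21.2] 7.7
sc2
[265. 214.] 107 med [ 0.5767 -0.0187] rect mm [578.9 -19. ] [17.8 41.9] 85.1
[268. 234.] 21 med [ 0.5855 -0.0184] rect mm [581.  -17.9] [22.9 10.8] 42.7
[271. 253.] 91 med [ 0.5705 -0.0032] rect mm [572.   -4.2] [17.8 29.2] 5.9
si2
[316. 185.] 72 med [ 0.5688 -0.0153] rect mm [572.1 -11.9] [18.2 36.5] 36.0
[315. 213.] 47 med [0.59   0.0016] rect mm [ 5.881e+02 -5.000e-01] [12.5 24.3] 24.6
[311. 220.] 15 med [ 0.5599 -0.0179] rect mm [560.9 -15.9] [ 3.8 22.9] 1.5
```

```bash
python3 -m inch '[[-0.13,0.05,1,0,0,0],[0,0,1.5,0,0,0],[0,0,1.5,0,0,0],[0,0,1.3,0,0,0],[0,0,0,0,0,0],[0,0,0,0,0,0],[0,0,0,0,0,0]]' >/dev/null
python3 - <<'E'
from h import *
go(.578,-.0082,.1415,7.8)
p,d,i=save("wrist","w3"); P=pts(i,d);P[d==0]=9
br=p.max(2)
ok=(abs(P[...,0]-.578)<.06)&(P[...,1]>-.06)&(P[...,1]<.1)
print('tops');blobs(P,.152,.164,ok&(br>70),100)
blobs(P,.13,.142,ok&(br>70)&(P[...,1]>.03),100)
s,ds,si=save("scene","s3"); q,dq,qi=save("side","q3")
a=s[170:290,200:360];b=q[130:250,240:400]
cv2.imwrite('pics/m3.png',np.hstack([cv2.resize(a,(400,300),interpolation=2),cv2.resize(b,(400,300),interpolation=2)]))
E
```

```text
t 6.45 pos [ 0.5787 -0.0089  0.143 ] shift cm [ 0.08 -0.06  0.15] turn deg [0.05 0.01 0.03] F [-0.4  0.4 -0.9] w 0.0295 g 35.0
tops
[282. 306.] 8955 med [ 0.5776 -0.0043] rect mm [577.8  -7.2] [34.2 39.2] 8.3
[230. 286.] 194 med [ 0.5588 -0.0011] rect mm [558.4  -2.7] [5.1 5.1] 5.5
[335. 286.] 193 med [0.5948 0.0042] rect mm [594.7   3.3] [6.3 4. ] 54.3
[284.  83.] 9431 med [0.5679 0.0691] rect mm [568.1  68.1] [30.1 37.9] 7.9
```

View pics/m3.png

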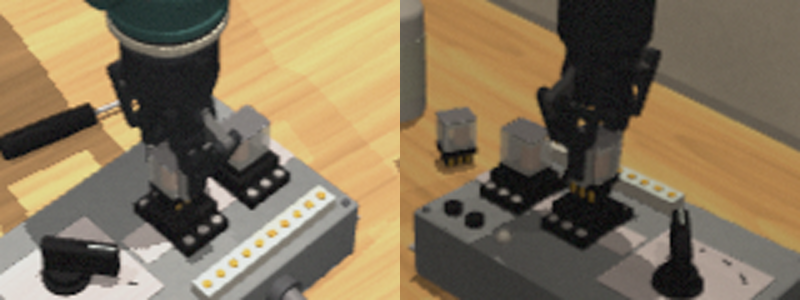

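The plug sits about 10 mm above the mouth and is centred in both views: plug at (178,205) left and (583,190) right. I correct by 0.7 mm and start the insertion.

```bash
python3 -m inch '[[0.06,-0.04,0.4,0,0,0],[0,0,0.4,0,0,0],[0,0,0.2,0,0,0],[0,0,0.2,0,0,0],[0,0,0.2,0,0,0],[0,0,0,0,0,0],[0,0,0,0,0,0]]'
python3 -c "
from h import *
go(.5782,-.0082,.119,7.8);print(sense()['moment'])"
```

```text
time_s: 7.3
ee_pos: [0.5779, -0.0083, 0.1284]
eef_rot: [-0.0, 0.657, 0.754, -0.0]
wrist_force: [-0.7, -0.3, -1.2]
width: 0.0297
grasp_force: 34.8
t 7.3 pos [ 0.5779 -0.0083  0.1284] shift cm [0.01 0.03 0.94] turn deg [-0.    0.    0.04] F [-0.7 -0.3 -1.2] w 0.0297 g 34.8
[-0.00570004  0.04984525  0.01075953]
```

```bash
python3 -m inch '[[0,0,0.25,0,0,0],[0,0,0.25,0,0,0],[0,0,0.2,0,0,0],[0,0,0.15,0,0,0],[0,0,0,0,0,0],[0,0,0,0,0,0]]'
python3 -m inch '[[0,0,0.1,0,0,0],[0,0,0.05,0,0,0],[0,0,0,0,0,0],[0,0,0,0,0,0]]'
```

```text
time_s: 7.9
ee_pos: [0.5779, -0.0083, 0.1199]
eef_rot: [-0.0, 0.657, 0.754, -0.0]
wrist_force: [0.1, 0.1, -1.1]
width: 0.0296
grasp_force: 34.9
time_s: 8.3
ee_pos: [0.578, -0.0083, 0.1189]
eef_rot: [0.0, 0.657, 0.754, 0.0]
wrist_force: [-3.1, 0.3, 4.9]
width: 0.0297
grasp_force: 35.6
```

```bash
python3 -m inch '[[0,0,0.05,0,0,0],[0,0,0,0,0,0],[0,0,0,0,0,0]]'
python3 - <<'E'
from h import *
p,d,i=save("wrist","w4"); P=pts(i,d);P[d==0]=9
br=p.max(2)
ok=(abs(P[...,0]-.578)<.06)&(P[...,1]>-.06)&(P[...,1]<.1)&(br>70)
blobs(P,.126,.145,ok,100)
for y in(-.008,.068):
    m=ok&(abs(P[...,1]-y)<.012)&(abs(P[...,0]-.573)<.012)&(P[...,2]>.12)&(P[...,2]<.15); print(np.median(P[m][:,2]))
E
```

```text
time_s: 8.6
ee_pos: [0.578, -0.0083, 0.1189]
eef_rot: [0.0, 0.657, 0.754, 0.0]
wrist_force: [-5.2, 0.2, 11.3]
width: 0.0294
grasp_force: 36.4
[286.  76.] 14483 med [0.5679 0.0695] rect mm [568.   68.2] [30.3 38. ] 8.0
[282. 305.] 9130 med [ 0.5768 -0.0034] rect mm [577.2  -6.6] [34.3 38.9] 7.8
[335. 285.] 228 med [0.5942 0.0048] rect mm [594.9   3.3] [4.8 5.9] 5.3
[230. 285.] 232 med [ 5.58e-01 -5.00e-04] rect mm [557.5  -1.9] [5.1 5. ] 7.2
0.13616640363964833
0.1361559265283073
```

The relay's top is at .1362 m and its neighbour's is also .1362 m, so it is home at 11 N. I release it and rise.

```bash
python3 -m inch '[[0,0,-0.06,0,0,0],[0,0,0,0,0,0],[0,0,0,0,0,0],[0,0,0,0,0,0],[0,0,0,0,0,0],[0,0,0,0,0,0]]' 0.6
python3 -m inch '[[0,0,-1,0,0,0],[0,0,-3,0,0,0],[0,0,-4,0,0,0],[0,0,-4,0,0,0],[0,0,0,0,0,0],[0,0,0,0,0,0]]' 0.6
python3 - <<'E'
from h import *
for n,t in(("wrist","w5"),("scene","s5")):
    p,d,i=save(n,t); P=pts(i,d);P[d==0]=9
    br=p.max(2)
    ok=(abs(P[...,0]-.578)<.06)&(P[...,1]>-.06)&(P[...,1]<.1)&(br>70)
    blobs(P,.128,.145,ok,60)
    print('handle');blobs(P,.105,.123,(abs(P[...,0]-.58)<.06)&(abs(P[...,1]+.11)<.06),20)
    cv2.imwrite(f'pics/{t}.png',p)
s=sense(); print(s['joints'],s['ee_pos'])
E
```

```text
time_s: 9.25
ee_pos: [0.5779, -0.0083, 0.1184]
eef_rot: [-0.0, 0.657, 0.754, -0.0]
wrist_force: [0.3, -0.0, 0.1]
width: 0.0512
grasp_force: 0.0
time_s: 9.85
ee_pos: [0.5782, -0.0083, 0.24]
eef_rot: [0.001, 0.657, 0.754, 0.001]
wrist_force: [-0.8, 0.3, -0.6]
width: 0.0508
grasp_force: 0.0
[284. 100.] 2962 med [0.568  0.0687] rect mm [568.1  68. ] [29.8 37.5] 7.9
[282. 213.] 2316 med [ 0.5772 -0.0055] rect mm [577.4  -6.5] [29.7 38.2] 7.5
handle
[273. 321.] 1522 med [ 0.5831 -0.1041] rect mm [ 582.9 -107.2] [63.6 14.7] 45.3
[297. 220.] 230 med [0.5701 0.0652] rect mm [568.3  67.2] [32.3 39.5] 9.2
[270. 238.] 246 med [ 0.5791 -0.0088] rect mm [576.5  -8. ] [31.1 39.6] 9.4
handle
[231. 270.] 265 med [ 0.5852 -0.1099] rect mm [ 582.5 -108.6] [63.9 17. ] 43.9
[-5.84872612e-02 -9.07844588e-02  1.67544400e+00 -1.82898799e-05
  1.55803141e+00 -1.95219916e-01] [ 0.57764508 -0.00828468  0.23771583]
```

View pics/w5.png

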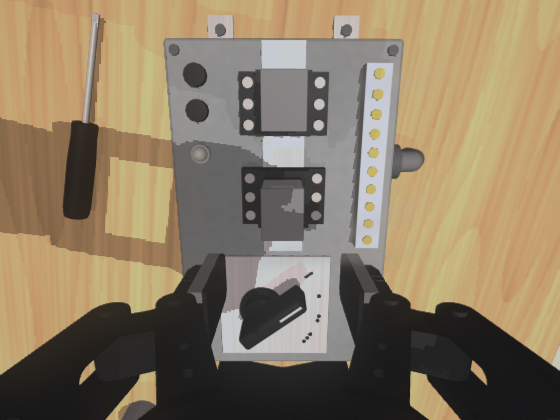

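The relay is seated: its top at (282,213) matches its neighbour at (284,100). The dial handle, around (273,321), is at 45° world, which is its rest angle. I grip the bar on the dial's axis, (.573,-.119), and turn the tool first.

```bash
python3 -m inch '[[0,0,0,0,0,7.5],[0,0,0,0,0,7.5],[0,0,0,0,0,7.5],[0,0,0,0,0,7.5],[0,0,0,0,0,7.5],[0,0,0,0,0,7.5],[0,0,0,0,0,7.5],[0,0,0,0,0,0]]' 0.7 60 >/dev/null
python3 -c "
from h import *
go(.573,-.1193,.160,-44.6)"
```

```text
t 10.75 pos [ 0.5776 -0.0083  0.2372] shift cm [-8.19  7.5   7.72] turn deg [-0.08  0.07 -0.2 ] F [-0.3  0.3  0.5] w 0.0595 g 0.0
```

```bash
python3 -m inch '[[-2,1.9,0,0,0,0],[-2.1,1.9,0,0,0,0],[-2.1,1.9,0,0,0,0],[-2,1.8,2.7,0,0,0],[0,0,2.5,0,0,0],[0,0,2.5,0,0,0],[0,0,0,0,0,0],[0,0,0,0,0,0]]' >/dev/null
python3 - <<'E'
from h import *
go(.573,-.1193,.113,-44.6)
p,d,i=save("wrist","w6"); cv2.imwrite('pics/w6.png',p)
P=pts(i,d);P[d==0]=9
blobs(P,.112,.122,(abs(P[...,0]-.58)<.06)&(abs(P[...,1]+.11)<.06),20)
E
```

```text
t 11.55 pos [ 0.5735 -0.1193  0.1616] shift cm [-0.04 -0.03  4.86] turn deg [-0.05  0.03  0.07] F [-0.   0.3  1. ] w 0.0594 g 0.0
[280. 217.] 3167 med [ 0.5849 -0.1057] rect mm [ 583.1 -107.6] [63.2 14. ] 45.3
```

View pics/w6.png

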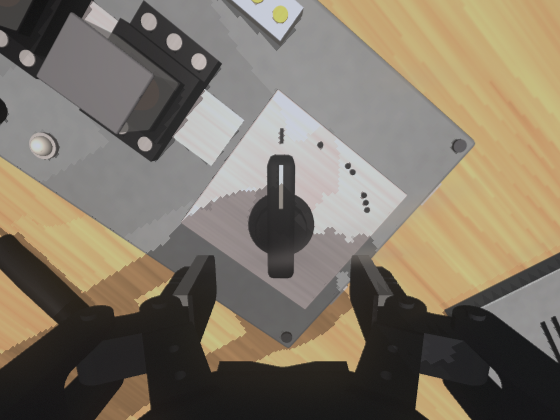

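The handle at (281,215) is upright in view and midway between the pads. I descend and grip.

```bash
python3 -m inch '[[0,0,1.5,0,0,0],[0,0,1.5,0,0,0],[0,0,1.2,0,0,0],[0,0,0.5,0,0,0],[0,0,0,0,0,0],[0,0,0,0,0,0],[0,0,0,0,0,0]]'
python3 -m inch '[[0,0,0,0,0,0],[0,0,0,0,0,0],[0,0,0,0,0,0],[0,0,0,0,0,0],[0,0,0,0,0,0],[0,0,0,0,0,0],[0,0,0,0,0,0]]' 0 60
```

```text
time_s: 12.3
ee_pos: [0.5739, -0.1194, 0.1151]
eef_rot: [0.0, 0.923, 0.385, 0.0]
wrist_force: [-0.2, 1.5, -0.9]
width: 0.0598
grasp_force: 0.0
time_s: 13.0
ee_pos: [0.573, -0.1186, 0.1149]
eef_rot: [-0.001, 0.923, 0.386, -0.001]
wrist_force: [-12.1, 7.6, 10.0]
width: 0.0131
grasp_force: 59.3
```

```bash
python3 -m inch '[[0,-0.1,-0.08,0,0,0],[0,0,0,0,0,0],[0,0,0,0,0,5],[0,0,0,0,0,5],[0,0,0,0,0,5],[0,0,0,0,0,5],[0,0,0,0,0,0],[0,0,0,0,0,0]]' - 80
python3 - <<'E'
from h import *
go(.573,-.1186,.114,-119.6);print(sense()['moment'])
E
```

```text
time_s: 13.8
ee_pos: [0.5726, -0.1182, 0.115]
eef_rot: [-0.001, 0.976, 0.219, -0.0]
wrist_force: [-4.3, 5.1, -0.5]
width: 0.0122
grasp_force: 80.0
t 13.8 pos [ 0.5726 -0.1182  0.115 ] shift cm [0.02 0.05 0.1 ] turn deg [-5.000e-02  7.000e-02  5.494e+01] F [-4.3  5.1 -0.5] w 0.0122 g 80.0
[0.5958445  0.58654412 0.13059199]
```

```bash
python3 -m inch '[[0,0,0,0,0,5],[0,0,0,0,0,5],[0,0,0,0,0,5],[0,0,0,0,0,5],[0,0,0,0,0,5],[0,0,0,0,0,5],[0,0,0,0,0,0],[0,0,0,0,0,0]]'
python3 - <<'E'
from h import *
go(.573,-.1186,.114,-119.6);print(sense()['moment'])
E
```

```text
time_s: 14.6
ee_pos: [0.5725, -0.1178, 0.1151]
eef_rot: [-0.001, 0.999, -0.041, -0.001]
wrist_force: [-6.5, 8.8, 1.5]
width: 0.0126
grasp_force: 80.3
t 14.6 pos [ 0.5725 -0.1178  0.1151] shift cm [0.06 0.08 0.11] turn deg [-0.07  0.12 24.95] F [-6.5  8.8  1.5] w 0.0126 g 80.3
[1.22869492 0.92197963 0.13585149]
```

```bash
python3 -m inch '[[0,-0.05,0,0,0,5],[0,0,0,0,0,5],[0,0,0,0,0,5],[0,0,0,0,0,5],[0,0,0,0,0,4.5],[0,0,0,0,0,0],[0,0,0,0,0,0]]'
python3 - <<'E'
from h import *
go(.573,-.1186,.114,-119.6);print(sense()['moment'])
for n,t in(("scene","s7"),("wrist","w7")):
    p,d,i=save(n,t); P=pts(i,d);P[d==0]=9
    ok=(abs(P[...,0]-.578)<.06)&(P[...,1]>-.06)&(P[...,1]<.1)&(p.max(2)>70)
    blobs(P,.128,.145,ok,60)
    print('handle');blobs(P,.110,.122,(abs(P[...,0]-.59)<.06)&(abs(P[...,1]+.13)<.06),20)
cv2.imwrite('pics/w7.png',p)
E
```

```text
time_s: 15.3
ee_pos: [0.5725, -0.1174, 0.115]
eef_rot: [-0.001, 0.968, -0.252, -0.001]
wrist_force: [-5.9, 7.6, 1.1]
width: 0.0126
grasp_force: 80.3
t 15.3 pos [ 0.5725 -0.1174  0.115 ] shift cm [0.1  0.08 0.1 ] turn deg [-0.04  0.13  0.45] F [-5.9  7.6  1.1] w 0.0126 g 80.3
[1.14862442 0.98147192 0.16239994]
[297. 220.] 229 med [0.5697 0.0649] rect mm [567.8  66.9] [31.4 39.8] 7.5
[270. 239.] 248 med [ 0.5796 -0.0091] rect mm [577.6  -7.7] [31.9 40. ] 10.0
handle
[224. 273.] 228 med [ 0.5853 -0.128 ] rect mm [ 585.3 -122.4] [37.4 63.5] 80.1
handle
[282. 253.] 6348 med [ 0.5867 -0.1272] rect mm [ 585.9 -122.4] [37.5 62.6] 80.5
```

View pics/w7.png

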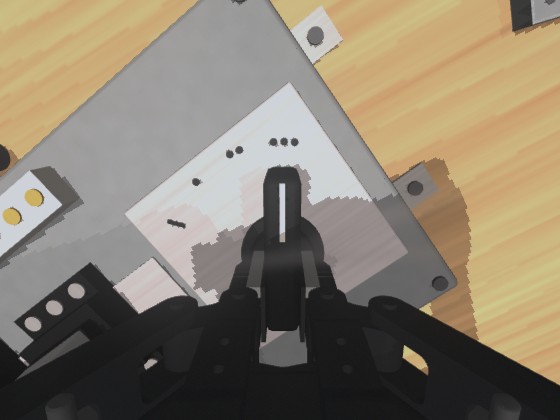

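The pointer stripe (282,210) points at the three pips (283,142), square in the pads, and the scene view still shows the relay seated. I let it settle briefly and hand in.

```bash
python3 -m inch '[[0,0,0,0,0,0],[0,0,0,0,0,0],[0,0,0,0,0,0],[0,0,0,0,0,0]]' && python3 -c "
from station import *
print(sign_off())"
```

```text
time_s: 15.8
ee_pos: [0.5725, -0.1174, 0.1151]
eef_rot: [-0.001, 0.968, -0.252, -0.001]
wrist_force: [-4.8, 9.0, 1.2]
width: 0.0123
grasp_force: 80.3
the job is handed in; nothing more can be done
None
```

The relay is fully home, flush with its neighbour and let go; the gripper is still holding the dial at the third click, and I handed the job in at 15.8 s (the hand-in returned no verdict).

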